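# Turn the paint carousel and fetch the red pot

## Task

The red paint pot is under the clear dust hood of the revolving paint rack: turn the rack by one of its black knobs until the red pot, still in its compartment, stands in the middle of the rack's open front. Then lift the red pot out and stand it upright on the middle of the round cork coaster, and let go.

Things in the scene. Friction and masses are not known exactly. Their poses are not given: they have to be found in the camera images.
- red_pot_center (a point): Centre (half-way up) of the loose red paint pot: an upright cylinder 42 mm across, 60 mm high, red cap and foot, pale label between, about 90 g. It stands in a compartment of the revolving rack, about 85 mm from its axis, at first at the left or right under the hood. Blue, yellow and green pots of the same size stand in the other three.
- tray: Revolving wooden tray, 270 mm across; turns freely both ways, stays where left (1-2 N at a knob). Origin on its axis 12 mm above the bench, z up; pot floor 8 mm higher. Pots on its +-x, +-y axes; 12 mm high dividers on the diagonals, each ending 120 mm out in a black grip knob 22 mm across on a 10 mm stem: knob 30 mm high, middle 100 mm above the bench. Hub 36 mm wide, top 70 mm above bench.
- stand: Fixed stand with clear dust hood. Origin on the bench at the tray's axis, z up; its -x axis points out of the middle of the open front, roughly to the robot. Hood: flat clear roof with thin wooden frame, x -25 to +150 mm, y -158 to +158 mm, 135 to 141 mm above the bench, with clear side and back walls. All in front of x = -25 mm is open from above.
- coaster: Round cork coaster fixed flat on the bench, 110 mm in diameter and 5 mm thick. Origin at the centre of its underside, on the bench.

How it is judged:
On the way:
1. the rack has been turned so that the red pot, standing in its own compartment, is within about 28 degrees of the middle of the open front (x of red_pot_center in the frame of tray between -0.035 and 0.035 m and (y of red_pot_center in the frame of tray above 0.06 m or y of red_pot_center in the frame of tray below -0.06 m) and z of red_pot_center in the frame of tray below 0.046 m and x of red_pot_center in the frame of stand below -0.07 m and y of red_pot_center in the frame of stand between -0.042 and 0.042 m and angle between red_pot_center's own z axis and vertical below 0.17 rad), for 0.2 s.
At the end, for the whole second after the job is handed in: The red pot stands upright (within 10 degrees) and still on the cork coaster, its centre within 30 mm of the coaster's centre (horizontal distance between red_pot_center and coaster below 0.03 m and height (world z) of red_pot_center between 0.029 and 0.041 m and angle between red_pot_center's own z axis and vertical below 0.17 rad and linear speed of red_pot below 0.02 m/s); the robot touches nothing.
It also fails if it takes over 51 s, if anything falls off the work surface, if the arm or the gripper's body presses on something with over 40 N, if the wrist force passes 120 N, or if a joint passes its speed limit or range.

## Robot

A 6-joint arm with a two-finger parallel gripper is mounted at the origin on the work surface. World frame = base frame: x ahead of the robot, y to its left, z up, the work surface at z = 0. Lengths are in m, angles in rad, forces in N, time in s.
With the tool pointing down it reaches from about 0.35 to 0.975 m from the base axis. Payload 7.1 kg.
Tool frame: the origin (TCP) lies midway between the tips of the shut fingers; the grasp point (between the pads) lies 19 mm behind it; z points along the fingers, y is the line along which they close (so a half turn about z gives the same grasp; the last joint's range is limited). The gripper opens to 88 mm and grips with 3 to 60 N. Pads are 20 mm wide; open, the fingers measure 115 mm over their backs; the gripper's body (75 mm by 178 mm) begins 61 mm behind the grasp point.
Start: joints at [-1.288, 0.423, 1.63, -0, 1.089, -0.019], TCP at [0.186, -0.597, 0.223] pointing down, gripper open.
Joint ranges: [-3, 3], [-0.9, 2.11], [0.09, 2.58], [-1.31, 4.45], [0.11, 2.69], [-2.54, 2.54]. Speed limits (rad/s): [2.39, 2.39, 3.01, 3.14, 3.14, 3.14].

## Interface

Orientations are given as a unit quaternion [w, x, y, z].
In Python, from station import move_pose, movel, movej, command_gripper, wait, inverse_kinematics, read_camera, camera_info, MotionError, job_done, get_time, get_joint_pos, get_qvel, get_effort, get_tcp_pos, get_ee_rot, get_ft_force, get_ft_torque, get_grip_width, get_finger_force gives the robot as it stands. Calls block until the motion is done:
- move_pose(position, orientation): joint-space move of the TCP to a pose.
- movel(position, frame=None, v=0.15, until_force=None): straight line of the TCP; frame=None keeps the orientation; v is the mean speed in m/s. With until_force (N) it stops when the force on the tool has changed by that much, and returns True; else False.
- movej(angles): joint-space move.
- command_gripper(opening): opening from 0.0 (shut) to 1.0 (fully open); the grip force is fixed at half the most; returns when the fingers have stopped.
- wait(seconds).
- inverse_kinematics(position, orientation): joint angles nearest the present ones, or None.
- read_camera(name): name is "side" or "top"; returns the picture (384x512x3 uint8, red, green, blue); there is no depth.
- camera_info(name): a dict with "intrinsics" (3x3 intrinsics, pixels), "T" (4x4, takes a point from camera to world coordinates). Camera axes: x right, y up, looking along -z (the intrinsics and any distortion apply to the point x, -y, -z); pixel columns grow to the right and rows downward; lengths in m; the calibration is good to about 2 mm. A picture is of the moment at which its call begins. camera_info takes no time and is no camera call.
A pose or a line that the arm cannot do raises MotionError and nothing moves.
- job_done(): hands the job in; it is judged then, once.
Readings, each from a call of its own:
- get_time(): time.
- get_joint_pos(): joint angles.
- get_qvel(): joint speeds.
- get_effort(): joint torques, N m.
- get_tcp_pos(): TCP position.
- get_ee_rot(): TCP orientation.
- get_ft_force(): force on the tool from outside, world axes, zero at the start.
- get_ft_torque(): the same for the moment, N m.
- get_grip_width(): opening from 0.0 (shut) to 1.0 (fully open).
- get_finger_force(): force on a finger pad.
Only numpy, scipy, OpenCV 4.12 (cv2) and the standard library are available. Lean on these libraries where they do the work, as an engineer would, in place of code of your own. Each camera call takes 0.05 s, during which the arm holds its last target. There are 200 camera calls.

## Working session

There is one attempt and no reset: what is moved stays moved. The work goes in short steps, each a Python script; the robot and the scene stay as the last script left them, time stands still between calls to the robot, and variables do not carry over. Pictures are saved under pics/ and viewed, at most 10 in all, crops included, and the job is handed in when it is done.

```bash
mkdir -p pics
python3 - <<'E'
from station import *
import cv2,numpy as np
for n in("top","side"):
    cv2.imwrite(f"pics/{n}0.png",read_camera(n)[:,:,::-1]); c=camera_info(n); print(n,np.round(c["intrinsics"],1).tolist(),np.round(c["T"],3).tolist(),c.keys())
print(get_time(),get_ee_rot())
E
```

```text
top [[363.2, 0.0, 251.2], [0.0, 363.2, 193.6], [0.0, 0.0, 1.0]] [[-0.008, 0.993, -0.116, 0.512], [-1.0, -0.005, 0.026, -0.06], [0.025, 0.116, 0.993, 0.718], [0.0, 0.0, 0.0, 1.0]] dict_keys(['intrinsics', 'T'])
side [[348.8, 0.0, 250.0], [0.0, 348.8, 192.6], [0.0, 0.0, 1.0]] [[0.968, 0.163, -0.189, 0.446], [-0.249, 0.671, -0.699, -0.566], [0.013, 0.724, 0.69, 0.579], [0.0, 0.0, 0.0, 1.0]] dict_keys(['intrinsics', 'T'])
0.1 [-6.56088315e-04  9.88638118e-01  1.50313783e-01 -8.53438686e-05]
```

View pics/top0.png

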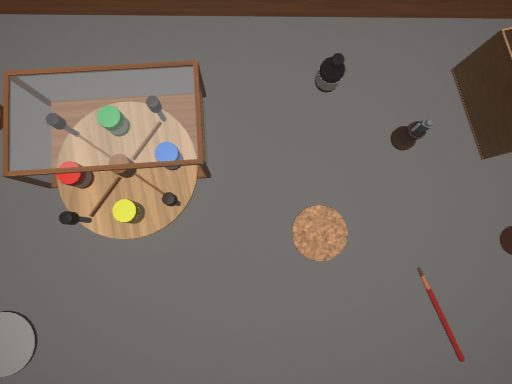

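View pics/side0.png

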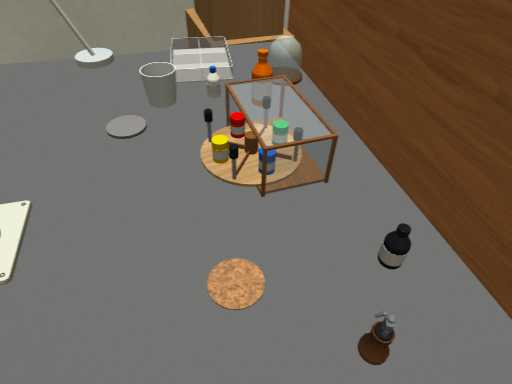

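```bash
cat > h.py <<'E'
from station import *
import numpy as np
def pix(n,u,v,z):
    c=camera_info(n);d=np.linalg.inv(c["intrinsics"])@[u,v,1];T=np.array(c["T"])
    d=T[:3,:3]@(d*[1,-1,-1]);p=T[:3,3];return (p+d*(z-p[2])/d[2])[:2]
def quat(yaw): # tool down, tool y (closing line) along world direction yaw
    from scipy.spatial.transform import Rotation as R
    y=np.array([np.cos(yaw),np.sin(yaw),0]);z=np.array([0,0,-1.])
    return R.from_matrix(np.c_[np.cross(y,z),y,z]).as_quat(scalar_first=True)
E
python3 - <<'E'
from h import *
pr={k:pix("top",*v,.08) for k,v in dict(red=(69,173),green=(109,117),blue=(167,153),yellow=(124,211)).items()}
kn=[pix("top",*v,.115) for v in((54,120),(153,103),(169,199),(66,218))]
print(pr,np.mean(list(pr.values()),0),kn,np.mean(kn,0),pix("top",122,164,.07))
c=(np.mean(list(pr.values()),0)+np.mean(kn,0))/2
for p in list(pr.values())+kn: d=p-c;print(np.hypot(*d).round(3),np.degrees(np.arctan2(d[1],d[0])).round(1))
print("side",pix("side",237,117,.08),pix("side",221,141,.08),pix("side",208,113,.115),pix("side",234,150,.115))
print("coaster",pix("top",320,233,.005),pix("side",236,283,.005))
print("roof",[pix("top",*p,.138) for p in((6,174),(203,168),(200,66),(9,72))])
for y in np.radians([0,45,90,135,180,-45,-90]): print(y,inverse_kinematics([*c,.2],quat(y)))
E
```

```text
{'red': array([0.62416711, 0.24339012]), 'green': array([0.72579869, 0.177569  ]), 'blue': array([0.65968196, 0.07280552]), 'yellow': array([0.55671169, 0.14535954])} [0.64158986 0.15978105] [array([0.7087567 , 0.25626071]), array([0.73878243, 0.09096283]), array([0.57371472, 0.06072218]), array([0.54332947, 0.22784819])] [0.64114583 0.15894848] [0.64200345 0.15490827]
0.086 101.6
0.086 12.2
0.088 -78.1
0.086 -170.6
0.118 55.2
0.119 -35.1
0.12 -124.4
0.12 145.1
side [0.62152449 0.23083749] [0.55888567 0.13243019] [0.54215758 0.2100391 ] [0.57233026 0.04333639]
coaster [ 0.51653047 -0.21283367] [ 0.5162927  -0.21700474]
roof [array([0.6126505 , 0.31464904]), array([0.62137871, 0.00242127]), array([0.79430888, 0.0087355 ]), array([0.78258281, 0.32161367])]
0.0 [ 2.25536630e-01  4.99547442e-01  1.56241857e+00 -4.44089210e-16
  1.07962665e+00  2.25536630e-01]
0.7853981633974483 [ 2.25536630e-01  4.99547442e-01  1.56241857e+00 -4.44089210e-16
  1.07962665e+00 -5.59861534e-01]
1.5707963267948966 [ 2.25536630e-01  4.99547442e-01  1.56241857e+00 -4.44089210e-16
  1.07962665e+00 -1.34525970e+00]
2.356194490192345 [ 2.25536630e-01  4.99547442e-01  1.56241857e+00 -4.44089210e-16
  1.07962665e+00 -2.13065786e+00]
3.141592653589793 None
-0.7853981633974483 [ 2.25536630e-01  4.99547442e-01  1.56241857e+00 -4.44089210e-16
  1.07962665e+00  1.01093479e+00]
-1.5707963267948966 [ 2.25536630e-01  4.99547442e-01  1.56241857e+00 -4.44089210e-16
  1.07962665e+00  1.79633296e+00]
```

Run:
```python
from h import *
import cv2
c=np.array([.6414,.159]);a=np.radians(145.1);k=c+.12*np.array([np.cos(a),np.sin(a)])
move_pose([*k,.20],quat(a-np.pi)); print(get_time(),get_tcp_pos(),k)
def proj(n,p):
    C=camera_info(n);q=np.linalg.inv(C["T"])@[*p,1];q=C["intrinsics"]@(q[:3]*[1,-1,-1]);return q[:2]/q[2]
im=[]
for n,(x,y) in(("top",(0,130)),("side",(170,50))):
    I=cv2.resize(read_camera(n)[y:y+130,x:x+130,::-1],None,fx=4,fy=4,interpolation=cv2.INTER_CUBIC)[:,:400*4]
    for j in range(4):
        for r,o,z in((.12,0,.115),(.085,-43.5,.08)):
            b=a+np.radians(90*j+o);u=(proj(n,[*(c+r*np.array([np.cos(b),np.sin(b)])),z])-[x,y]+.5)*4
            cv2.drawMarker(I,tuple(int(t) for t in u),(255,0,255),0,10)
    I=I[:, :400] if n=="top" else I[:,:400]
    im.append(I)
cv2.imwrite("pics/c1.png",np.hstack(im))
```

```text
3.2417 [0.54328774 0.22699689 0.19999992] [0.54298177 0.2276575 ]
```

View pics/c1.png

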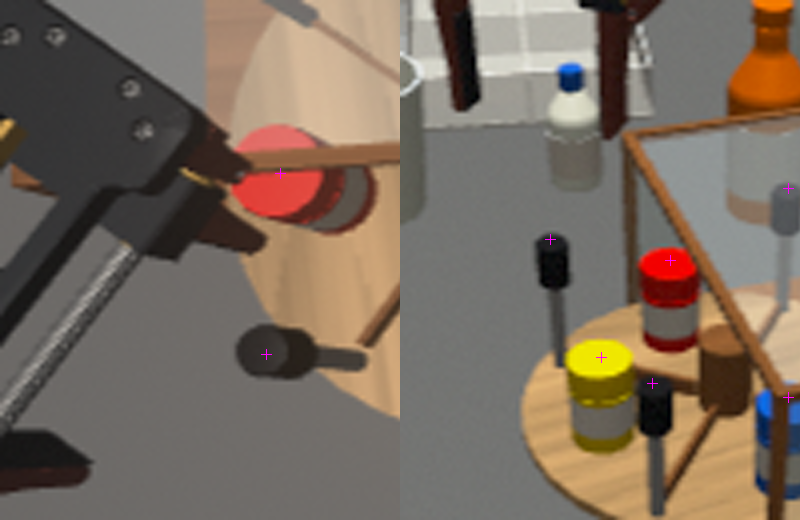

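Run:
```python
from h import *
import cv2
c=np.array([.6414,.159]);P=lambda d,z:[*(c+.12*np.array([np.cos(d),np.sin(d)])),z]
a=np.radians(145.1)
print(movel(P(a,.086),v=.12,until_force=8)); command_gripper(0.0); print(get_grip_width()*88,get_ft_force(),get_time())
for d in np.radians(np.linspace(145.1,225.5,10)[1:]):
    movel(P(d,.086),quat(d-np.pi),v=.12); f=get_ft_force(); print(f.round(1) if hasattr(f,'round') else f)
print(get_grip_width()*88,get_time())
command_gripper(.6); movel(P(d,.20),v=.2)
movel([.50,-.03,.2],v=.25)
print(get_time())
cv2.imwrite("pics/t2.png",cv2.resize(read_camera("top")[60:310,0:300,::-1],None,fx=2,fy=2))
```

```text
False
21.355133515940274 [ 0.48781418  0.02478656 -0.46701089] 5.475
[ 2.1 -1.7 -2.4]
[ 4.9 -2.3 -3.2]
[ 6.4 -2.1 -6.7]
[ 8.  -0.9 -8.8]
[  7.8   0.3 -10.8]
[ 9.9  1.2 -9.7]
[ 10.6   4.2 -11.2]
[ 10.2   6.7 -11.5]
[  9.6   8.4 -10.9]
21.547035866328024 8.25
10.2583
```

View pics/t2.png

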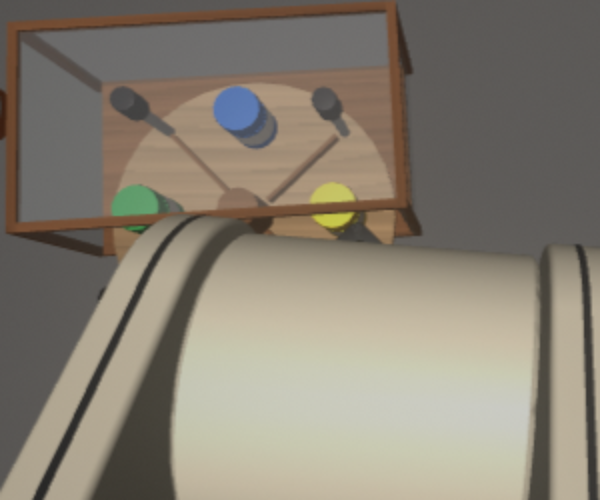

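Run:
```python
from h import *
import cv2
move_pose([.45,-.2,.22],quat(np.radians(92)))
I=read_camera("top");S=read_camera("side");print(get_time())
cv2.imwrite("pics/t3.png",np.hstack([cv2.resize(I[90:260,50:220,::-1],(400,400)),cv2.resize(S[60:230,150:320,::-1],(400,400))]))
h=cv2.cvtColor(I,cv2.COLOR_RGB2HSV)
m=((h[...,0]<5)|(h[...,0]>175))&(h[...,1]>220)&(h[...,2]>200); m[:,250:]=0
ys,xs=np.nonzero(m);print(len(xs),xs.min(),xs.max(),ys.min(),ys.max(),xs.mean(),ys.mean(),pix("top",xs.mean(),ys.mean(),.08))
```

```text
11.4917Traceback (most recent call last):
  File "<stdin>", line 8, in <module>
    return umr_minimum(a, axis, None, out, keepdims, initial, where)
ValueError: zero-size array to reduction operation minimum which has no identity
```

View pics/t3.png

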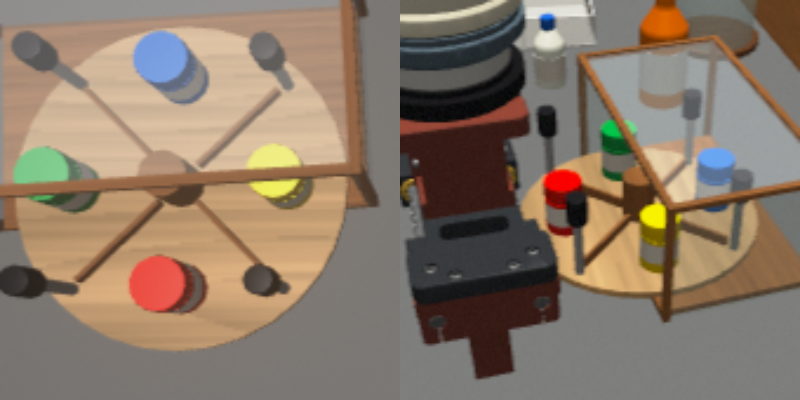

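Run:
```python
from h import *
import cv2
r=pix("top",117.6,210.3,.08);print(r)
assert np.hypot(*(r-[.5565,.156]))<.008
q=quat(np.radians(92));k=np.array([.5165,-.2135])
command_gripper(1.0)
move_pose([*r,.20],q); print(movel([*r,.047],v=.12,until_force=8),get_tcp_pos())
command_gripper(0.0);print(get_grip_width()*88,get_ft_force(),get_time())
movel([*r,.20],v=.15);print(get_grip_width()*88)
move_pose([*k,.18],q)
print(movel([*k,.050],v=.15),movel([*k,.031],v=.04,until_force=4),get_tcp_pos())
command_gripper(1.0);movel([*k,.19],v=.12);move_pose([.4,-.4,.25],q);wait(.2);print(get_time())
cv2.imwrite("pics/e.png",np.hstack([cv2.resize(read_camera("top")[180:290,260:370,::-1],(400,400)),cv2.resize(read_camera("side")[200:330,170:300,::-1],(400,400))]))
```

```text
[0.55800004 0.15645698]
False [0.55859052 0.15662857 0.04773549]
41.85328464761298 [-0.17729923  0.37208645  0.10207239] 15.8
41.77669737865027
False True [ 0.51640625 -0.21348381  0.03160522]
23.2833
```

View pics/e.png

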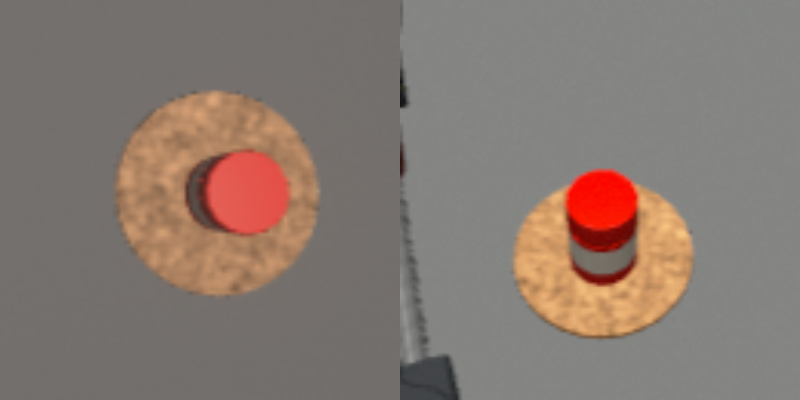

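The red pot stands upright near the middle of the coaster, with its cap at (247,192) in the top crop and the coaster centre at (218,193). The offset is just parallax from the cap's height. The gripper is clear.

```bash
python3 -c "
from station import *
print(job_done())"
```

```text
the job is handed in; nothing more can be done
None
```

The rack was turned until the red pot stood at the open front, the pot was set upright near the middle of the cork coaster and released, and I handed the job in at about 23 s of the 51 s allowed; no verdict was returned.

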